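# Set the cardamom mill to coarse and turn its burrs over once

## Task

The cardamom mill's burrs are to be cleared for a coarse grind: with one finger, push the mill's low setting lever round until its arm lies over the largest of the three round dots on the scale, and only then push the crank on top one full turn clockwise, seen from above, so that its knob is back where it began. Push lightly: do not grip or lift anything. Leave the lever on the largest dot and every other thing on the shelf standing where it is.

Things in the scene. Friction and masses are not known exactly. Their poses are not given: they have to be found in the camera images.
- mill: steel hand mill (sizes here in mm), 200 high in all, held fast to the shelf by a black rubber suction foot 132 wide; it does not move. Origin on the vertical mill shaft, at the shelf; z up; +x is its front, the middle of the setting scale. Upwards: catch cup 82 wide, round scale flange 148 wide with its top face 96 above the shelf, setting lever, hopper 86 wide (118 to 156 above the shelf), crank
- lever (a joint): setting lever under the hopper, angle about the shaft (rad): 0 = arm along the mill's +x, grows anticlockwise seen from above; -0.55 = over the smallest dot (fine), 0 = middle-sized dot (medium), +0.55 = largest dot (coarse); stops at -0.85 and +0.85. The arm is a flat bar 9 wide, 104.5 to 110.5 above the shelf, 108 long from the shaft
- lever_tab (a point): centre of the top of the lever's upright black finger tab: a round peg 16 in diameter, standing 104 from the mill shaft, from 104.5 to 134.5 above the shelf; pushed sideways with about 1 N it carries the lever round; the lever stays where it is left
- mark_coarse (a point): largest of the three dots on the scale flange (19 in diameter, 2.5 thick; 60 from the shaft), centre of its top
- mark_medium (a point): middle dot (13 in diameter), same radius, centre of its top
- mark_fine (a point): smallest dot (8 in diameter), same radius, centre of its top
- crank (a joint): crank on top of the mill, angle about the mill shaft in rad: grows clockwise seen from above; 0 = arm along the mill's -x; it turns freely through more than one turn both ways and stays where it is left; starts between -1.2 and 1.2. The arm is a flat bar 14 wide, 160 to 165 above the shelf. About 1.1 N at the knob turns it
- crank_knob (a point): centre of the top of the crank's upright wooden knob: round, 22 in diameter, 90 from the mill shaft, from 167 to 200 above the shelf
- tray: bystander: gold-tone aluminium tray, 240 x 280 x 22, loose, origin under its centre
- cup_a: bystander: small white handleless coffee cup, 60 wide, 52 high, standing loose on the tray, origin under its foot
- cup_b: bystander: a second such cup, standing loose on the shelf beside the mill, about 165 from its shaft
- date_bowl: bystander: closed crystal-style glass date bowl, 150 wide, 107 high with its lid knob, loose, origin under its centre
- trivet: bystander: round dark silicone trivet, 160 wide, 8 thick, loose, lying flat
- scoop: bystander: steel measuring scoop lying loose beside the mill, cup 46 wide, 26 high, flat handle 85 long
- brush: bystander: cleaning brush, 150 long, lying loose beside the mill
- jar: bystander: green glass jar with steel cap, 60 wide, 105 high, loose, beside the mill, about 155 from its shaft
- bowl_lid (a joint): bystander: hinged lid of the date bowl, 0 = closed, grows as it opens (rad)
Mind the look-alikes: they are no part of the job. Leave any blue look-alike of the mill alone.

How it is judged:
On the way, in this order (a step that is already met when the one before it is completed fails the run):
1. the lever is pushed over the largest dot (coarse), the crank still where it began (value of joint lever between 0.4 and 0.7 rad and distance of crank_knob from where it was at the start of the episode below 0.03 m), for 0.2 s.
2. the crank has gone once round clockwise (value of joint crank between 4 and 9 rad and distance of crank_knob from where it was at the start of the episode below 0.035 m), for 0.2 s.
At the end, for the whole second after the job is handed in: lever within 0.15 rad of the largest dot's middle (0.55 rad), crank turned once clockwise with its knob within 35 mm of where it began, both at rest, every bystander within 20 mm of where it stood, upright, the bowl closed (all of step 2 and value of joint lever between 0.4 and 0.7 rad and velocity of joint lever between -0.05 and 0.05 rad/s and velocity of joint crank between -0.05 and 0.05 rad/s and not (distance of any of tray, cup_a, cup_b, date_bowl, trivet, scoop, brush, jar from where it was at the start of the episode above 0.02 m or angle between any of cup_a, cup_b, jar, date_bowl's own z axis and vertical above 0.35 rad or value of joint bowl_lid above 0.15 rad)); the robot touches nothing.
It fails at once if a bystander is shoved more than 20 mm, lifted or tipped, or the date bowl's lid is opened (distance of any of tray, cup_a, cup_b, date_bowl, trivet, scoop, brush, jar from where it was at the start of the episode above 0.02 m or angle between any of cup_a, cup_b, jar, date_bowl's own z axis and vertical above 0.35 rad or value of joint bowl_lid above 0.15 rad).
It fails at once if the mill, its lever or its crank is gripped or pushed hard (more than 20 N) by the fingers (contact force between the fingers and mill above 20 N).
It also fails if it takes over 64 s, if anything falls off the work surface, if the arm or the gripper's body presses on something with over 40 N, if the wrist force passes 120 N, or if a joint passes its speed limit or range.

## Robot

A 6-joint arm with a two-finger parallel gripper is mounted at the origin on the work surface. World frame = base frame: x ahead of the robot, y to its left, z up, the work surface at z = 0. Lengths are in m, angles in rad, forces in N, time in s.
With the tool pointing down it reaches from about 0.25 to 0.85 m from the base axis. Payload 12.5 kg.
Tool frame: the origin (TCP) lies at the very end of the fingers, on their centre line; the grasp point (between the pads) lies 19 mm behind it (robot.pinch_z is the distance from the TCP to the grasp point, in m); z points along the fingers, y is the line along which they close (so a half turn about z gives the same grasp; the last joint's range is limited). The gripper opens to 93 mm and grips with 3 to 60 N. Pads are 15 mm wide; open, the fingers measure 128 mm over their backs; the gripper's body (75 mm by 188 mm) begins 65 mm behind the grasp point.
Start: joints at [-1.23, 0.351, 1.652, -0, 1.139, -0.085], TCP at [0.227, -0.501, 0.219] pointing down, gripper open.
Joint ranges: [-2.75, 2.75], [-0.79, 2.1], [0.01, 2.65], [-1.57, 4.71], [0.07, 3.14], [-2.87, 2.87]. Speed limits (rad/s): [2.22, 2.22, 2.79, 3.14, 3.14, 3.14].

## Interface

Orientations are given as a unit quaternion [x, y, z, w].
In Python, from workcell import robot gives the robot as it stands. The module is installed in compiled form; this text tells all that it offers.
- The arm moves only by the tool apply_moves, never from a script. Its argument "moves" is a list of rows, each a list of 3 entries, a list of its own where there are three numbers: the opening, from -1 (shut) to 1 (fully open), then the shift along the tool's x, y, z in mm, then the turn about the tool's z in rad. A call has 1 to 10 rows; each row is the pose to reach, as a shift and turn from the pose commanded when the call began, along the tool's axes at that moment; what a row does not reach only later rows make up. A row lasts 1/10 s, in which the tool goes at most 50 mm and 8.59 degrees, less where a joint would pass 70% of its speed; a pose out of reach is approached as far as the arm can. A call with a gripper value outside its range is refused whole. The fingers move at their own pace and stop on an object; "grip_force" is the grip in N (left out, the last holds). Time passes only in rows, so rows that repeat a pose let the fingers close. It gives the time, the measured TCP pose, the force, the opening and the grip force at its end, in the units of the state.
- robot.get_obs(): the state, without advancing time (a new reading comes with each control period).
- robot.capture(name): name is "side" or "top"; returns (picture, depth): 420x560x3 uint8, blue, green, red; 420x560 float32, m along the optical axis (not along the pixel's ray), 0 where there is no reading.
- robot.camera_model(name): a dict with "fov_y" (degrees; the focal length in pixels is half the picture's height over the tangent of half this angle, whatever the lens; pixels are square), "cx", "cy" (the principal point, pixels), "extrinsics" (4x4, takes a point from world to camera coordinates). Camera axes: x right, y down, z forward; pixel columns grow to the right and rows downward; lengths in m; the calibration is good to about 2 mm. A picture is of the moment at which its call begins. camera_model takes no time and is no camera call.
- robot.job_done(): hands the job in; it is judged then, once.
The state is a dict: "t": time; "joint_pos": joint angles; "dq": joint speeds; "tau": joint torques, N m; "ee_pos": TCP position; "eef_rot": TCP orientation; "wrist_force": force on the tool from outside, world axes, zero at the start; "wrist_torque": the same for the moment, N m; "width": opening from 0.0 (shut) to 1.0 (fully open); "grasp_force": force on a finger pad.
Only numpy, scipy, OpenCV 4.12 (cv2) and the standard library are available. Lean on these libraries where they do the work, as an engineer would, in place of code of your own. Each camera call takes 0.05 s, during which the arm holds its last target. There are 200 camera calls.

## Working session

There is one attempt and no reset: what is moved stays moved. The work goes in short steps, Python scripts to look and compute and a tool call to move; the robot and the scene stay as the last step left them, time stands still between calls to the robot, and variables do not carry over. Pictures are saved under pics/ and viewed, at most 10 in all, crops included, and the job is handed in when it is done.

Besides the shell and the picture viewer there is one more tool, called after "Emit:" by a JSON object that holds its "fn" and its "kwargs". apply_moves: Moves the arm, as the interface text tells. Its arguments: {"type":"object","properties":{"moves":{"type":"array"},"grip_force":{"type":"number"}},"required":["moves"]}

```bash
mkdir -p pics; cat > h.py <<'E'
import numpy as np, cv2
from workcell import robot
def cam(n):
    m=robot.camera_model(n); f=210/np.tan(np.radians(m["fov_y"])/2)
    return f,m["cx"],m["cy"],np.array(m["extrinsics"])
def proj(n,p):
    f,cx,cy,E=cam(n); q=E[:3,:3]@np.array(p,float)+E[:3,3]
    return np.array([cx+f*q[0]/q[2],cy+f*q[1]/q[2]])
def onplane(n,u,v,z):
    f,cx,cy,E=cam(n); R=E[:3,:3]; c=-R.T@E[:3,3]
    d=R.T@np.array([(u-cx)/f,(v-cy)/f,1]); return c+d*(z-c[2])/d[2]
def cloud(n,depth):
    f,cx,cy,E=cam(n); v,u=np.indices(depth.shape)
    P=np.stack([(u-cx)/f*depth,(v-cy)/f*depth,depth],-1)
    return (P-E[:3,3])@E[:3,:3]
E
python3 - <<'E'
from h import *
o=robot.get_obs(); print(o["ee_pos"],o["eef_rot"],o["t"],o["width"])
for n in("side","top"):
    p,d=robot.capture(n); cv2.imwrite(f"pics/{n}0.png",p); np.savez(f"{n}0.npz",p=p,d=d)
    m=robot.camera_model(n);E=np.array(m["extrinsics"]);print(m["fov_y"],m["cx"],m["cy"],-E[:3,:3].T@E[:3,3],E[2,:3])
E
```

```text
[ 0.22708285 -0.50055196  0.2181108 ] [ 9.77424124e-01  2.11285946e-01 -6.81120193e-05 -5.71604782e-04] 0.0 1.002159568718037
57.07766925420791 284.09339866231335 206.40246130540575 [-0.01230286  0.65126503  1.00147284] [ 0.45927829 -0.55632444 -0.69250745]
57.77422398878644 278.3762979604086 211.05532805439026 [ 0.40611689 -0.04636406  1.22498103] [ 0.13340898 -0.00464058 -0.9910502 ]
```

View pics/top0.png

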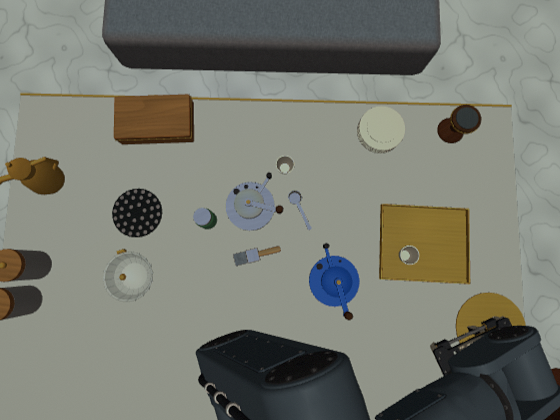

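View pics/side0.png

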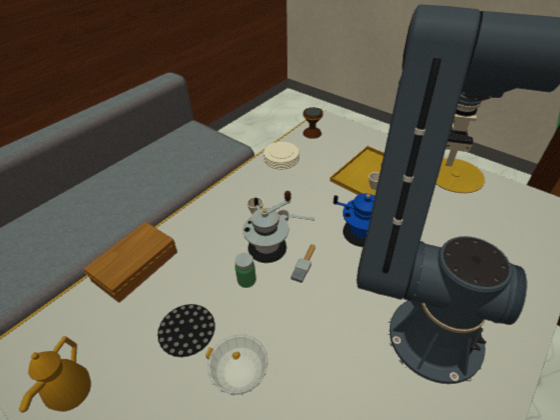

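The top view shows two mills: the steel one at about (250,205) and a blue look-alike at (334,280). In the steel one, the candidates for the lever tab are the dark blob at (268,176), and for the crank knob the brown blob at (279,210). The dots are at about (236,190), (247,186) and (257,184). I choose the steel mill and check it in a close crop.

```bash
python3 - <<'E'
from h import *
a=np.load("top0.npz");b=np.load("side0.npz")
c1=cv2.resize(a["p"][150:260,190:290],None,fx=4,fy=4,interpolation=cv2.INTER_CUBIC)
c2=cv2.resize(b["p"][180:290,220:320],None,fx=4,fy=4,interpolation=cv2.INTER_CUBIC)
cv2.imwrite("pics/crop0.png",np.hstack([c1,c2]))
P=cloud("top",a["d"])
hs=a["p"][150:260,190:290]
Q=P[150:260,190:290].reshape(-1,3)
for z0,z1 in((.09,.1),(.1,.125),(.125,.15),(.15,.158),(.158,.17),(.17,.21)):
    m=(Q[:,2]>z0)&(Q[:,2]<z1); print(z0,m.sum(),Q[m].mean(0),Q[m].min(0),Q[m].max(0))
E
```

```text
0.09 1088 [0.5637683  0.03870326 0.09509835] [ 0.49896971 -0.03817171  0.09020999] [0.64510158 0.19889223 0.09999668]
0.1 309 [0.55711115 0.13415696 0.10517212] [ 0.50197071 -0.02731834  0.10010996] [0.65617341 0.2017495  0.12126883]
0.125 267 [0.57588274 0.03015353 0.14520662] [ 0.52931359 -0.02745543  0.12915235] [0.66597922 0.07699171 0.14998384]
0.15 354 [0.57178894 0.0370476  0.15317959] [ 0.53166816 -0.00114839  0.1500295 ] [0.60973175 0.07269923 0.15774222]
0.158 155 [ 0.56252954 -0.00157458  0.16461965] [ 0.54074992 -0.05328324  0.15847757] [0.58778664 0.0544568  0.16998683]
0.17 75 [ 0.55578769 -0.02570387  0.1890178 ] [ 0.54000413 -0.06131051  0.17022805] [0.58013383 0.04285698 0.20246118]
```

View pics/crop0.png

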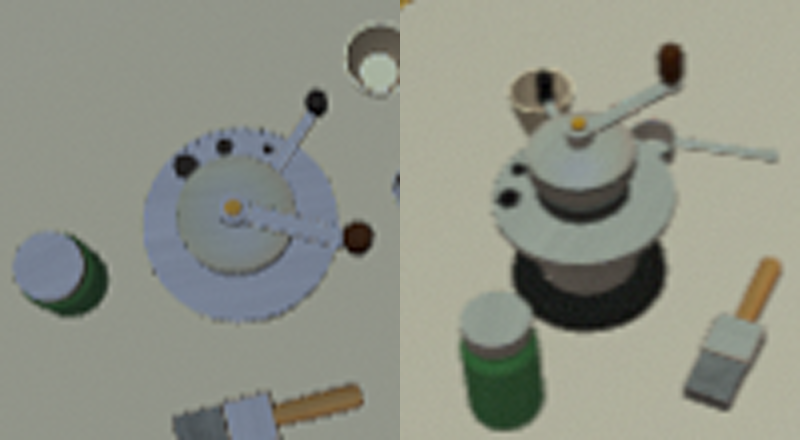

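The crop shows the steel mill with large, medium and small dots at about (236,191), (246,187) and (257,187). The lever tab is at (269,176), beyond the small dot on the clockwise side. The crank knob is at (279,209), and the jar and brush stand clear of it.

```bash
python3 - <<'E'
from h import *
a=np.load("top0.npz")["p"]; g=a.max(2)
crop=lambda u,v,r:(slice(v-r,v+r+1),slice(u-r,u+r+1))
def blob(u,v,r,th):
    m=np.zeros_like(g); s=crop(u,v,r); m[s]=(g[s]<th)
    n,l,st,c=cv2.connectedComponentsWithStats(m); k=1+np.argmax(st[1:,4]); return c[k],st[k,4]
W={}
for nm,u,v,r,th,z in(("coarse",236,191,6,80,.0985),("med",246,187,5,80,.0985),("fine",257,187,3,95,.0985),("tab",269,176,5,80,.1345),("knob",279,209,7,95,.2)):
    c,n=blob(u,v,r,th); W[nm]=onplane("top",*c,z); print(nm,c,n,W[nm].round(4))
# flange circle from depth
P=cloud("top",np.load("top0.npz")["d"]); 
m=((P[...,2]>.088)&(P[...,2]<.21)); m[:,:215]=0;m[:,290:]=0;m[:150]=0;m[240:]=0
Q=P[m]; f=Q[Q[:,2]<.1]
hp=Q[(Q[:,2]>.14)&(Q[:,2]<.158)]
print("flange bbox mid",(f.min(0)+f.max(0))/2,np.ptp(f,0),"hop",cv2.minEnclosingCircle(hp[:,:2].astype(np.float32)))
# circle fit: shaft from dots(60), tab(104), knob(90)
from scipy.optimize import least_squares
R=dict(coarse=.06,med=.06,fine=.06,tab=.104,knob=.09)
s=least_squares(lambda c:[np.hypot(*(W[k][:2]-c))-R[k] for k in R],[.57,.037]);c=s.x;print("shaft",c,s.fun)
A={k:np.arctan2(*(W[k][:2]-c)[::-1]) for k in R};print(A)
for k in("tab","knob"):
  print(k,"rel med",A[k]-A["coarse"]+.55)
for nm in("fine","tab"): pass
D=cloud("top",np.load("top0.npz")["d"]);
for nm,u,v in(("cup",285,165),("jar",203,216),("scoop",294,197),("bluet",326,246)): print(nm,D[v-2:v+3,u-2:u+3].reshape(-1,3).mean(0))
E
```

```text
coarse [235.96 191.12] 25 [0.6151 0.0772 0.0985]
med [245.61538462 186.38461538] 13 [0.6303 0.0487 0.0985]
fine [256.5 186.5] 4 [0.6307 0.0159 0.0985]
tab [268.82142857 175.39285714] 28 [ 0.6575 -0.0211  0.1345]
knob [278.94444444 208.96296296] 54 [ 0.5499 -0.0526  0.2   ]
flange bbox mid [0.57203564 0.03412838 0.09439057] [0.14613187 0.14460018 0.01111368] hop ((0.5714659690856934, 0.03472498059272766), 0.04334454610943794)
shaft [0.57207243 0.03513523] [ 0.00016028 -0.00022241  0.00173377 -0.00171017  0.00047681]
{'coarse': np.float64(0.7738915046186018), 'med': np.float64(0.22888760722483728), 'fine': np.float64(-0.3161299509580032), 'tab': np.float64(-0.5817328519188463), 'knob': np.float64(-1.8187189171967069)}
tab rel med -0.8056243565374481
knob rel med -2.0426104218153087
cup [ 0.72356867 -0.07030779  0.00523536]
jar [0.53681377 0.17120468 0.10423794]
scoop [ 0.61826745 -0.1019484   0.00158018]
bluet [ 0.45573181 -0.19083725  0.12753328]
```

```bash
cat >> h.py <<'E'
C=np.array([.5721,.0351])
def behind(th,r,gap,sgn,z,face=1):
    """tool pose behind a peg at angle th, radius r, moving sgn (+1 ccw); face=+-1: which x face pushes"""
    t=sgn*np.array([-np.sin(th),np.cos(th)]); p=C+r*np.array([np.cos(th),np.sin(th)])-gap*t
    return np.array([*p,z,np.arctan2(*(face*t)[::-1])])
def plan(start,wps,step=40,dyaw=.14):
    """start,wps: [x,y,z,yaw]; prints calls of <=10 rows with rounded numbers; returns commanded end pose"""
    rows=[];cur=np.array(start,float);prev=cur.copy()
    for w in wps:
        w=np.array(w,float); w[3]=prev[3]+(w[3]-prev[3]+np.pi)%(2*np.pi)-np.pi if abs(w[3]-prev[3])>np.pi else w[3]
        d=w-prev; n=max(1,int(np.ceil(max(np.linalg.norm(d[:3])*1e3/step,abs(d[3])/dyaw-1e-6))))
        rows+=[prev+d*k/n for k in range(1,n+1)]; prev=w
    for i in range(0,len(rows),10):
        c,s=np.cos(cur[3]),np.sin(cur[3]); A=np.array([[c,s,0],[s,-c,0],[0,0,-1]]); o=[]
        for r in rows[i:i+10]:
            m=np.round(A@(r[:3]-cur[:3])*1e3); y=round(cur[3]-r[3],2); o.append([-1,[int(v) for v in m],y])
        print(o); cur=np.array([*(cur[:3]+A.T@m*1e-3),cur[3]-y])
    np.save("cmd.npy",cur); print("end",cur.round(4)); return cur
E
python3 - <<'E'
from h import *
s=[.2271,-.5006,.2181,.426]; b=behind(-.582,.106,.032,1,.124); hi=b.copy();hi[2]=.28
m=np.array(s);m[2]=.28
print(b); plan(s,[m,hi,b],42)
E
```

```text
[ 0.64305842 -0.04989943  0.124       0.98879633]
[[-1, [0, 0, -31], np.float64(0.0)], [-1, [0, 0, -62], np.float64(0.0)], [-1, [38, -16, -62], np.float64(-0.04)], [-1, [75, -32, -62], np.float64(-0.08)], [-1, [113, -48, -62], np.float64(-0.11)], [-1, [151, -64, -62], np.float64(-0.15)], [-1, [188, -80, -62], np.float64(-0.19)], [-1, [226, -95, -62], np.float64(-0.23)], [-1, [264, -111, -62], np.float64(-0.26)], [-1, [301, -127, -62], np.float64(-0.3)]]
[[-1, [41, -4, 0], np.float64(-0.04)], [-1, [82, -8, 0], np.float64(-0.08)], [-1, [122, -12, 0], np.float64(-0.11)], [-1, [163, -16, 0], np.float64(-0.15)], [-1, [204, -20, 0], np.float64(-0.19)], [-1, [245, -24, 0], np.float64(-0.23)], [-1, [285, -29, 0], np.float64(-0.26)], [-1, [285, -29, 39], np.float64(-0.26)], [-1, [285, -29, 78], np.float64(-0.26)], [-1, [285, -29, 117], np.float64(-0.26)]]
[[-1, [0, 1, 39], np.float64(-0.0)]]
end [ 0.6434 -0.0502  0.1241  0.986 ]
```

Emit:
{"fn": "apply_moves", "kwargs": {"moves": [[-1,[0,0,-31],0],[-1,[0,0,-62],0],[-1,[38,-16,-62],-0.04],[-1,[75,-32,-62],-0.08],[-1,[113,-48,-62],-0.11],[-1,[151,-64,-62],-0.15],[-1,[188,-80,-62],-0.19],[-1,[226,-95,-62],-0.23],[-1,[264,-111,-62],-0.26],[-1,[301,-127,-62],-0.3]]}}

```text
t: 1.1
ee_pos: [0.4497, -0.2594, 0.2805]
eef_rot: [0.935, 0.356, -0.0, -0.0]
wrist_force: [1.4, -0.7, -0.0]
width: 0.191
grasp_force: 0.0
```

Emit:
{"fn": "apply_moves", "kwargs": {"moves": [[-1,[41,-4,0],-0.04],[-1,[82,-8,0],-0.08],[-1,[122,-12,0],-0.11],[-1,[163,-16,0],-0.15],[-1,[204,-20,0],-0.19],[-1,[245,-24,0],-0.23],[-1,[285,-29,0],-0.26],[-1,[285,-29,0],-0.26],[-1,[285,-29,0],-0.26],[-1,[285,-29,0],-0.26]]}}

```text
t: 2.1
ee_pos: [0.6422, -0.0508, 0.2805]
eef_rot: [0.881, 0.473, -0.0, -0.0]
wrist_force: [-0.0, -0.9, -0.4]
width: 0.005
grasp_force: 0.0
```

```bash
python3 - <<'E'
from h import *
a,_=robot.capture("top");b,_=robot.capture("side")
cv2.imwrite("pics/chk1.png",cv2.resize(np.hstack([a[120:270,180:330],b[130:280,200:350]]),None,fx=2.6,fy=2.6,interpolation=cv2.INTER_CUBIC))
E
```

```text
(no output)
```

View pics/chk1.png

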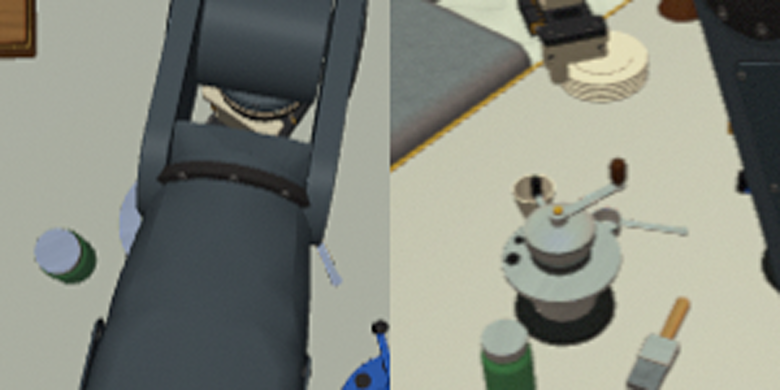

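The top view is blocked by the arm. The side view shows the shut fingers above the cup and mill, at about (575,50) in the crop, with the lever and crank unmoved. Next I lower the tool and push the lever.

```bash
python3 - <<'E'
from h import *
print(robot.get_obs()["ee_pos"])
s=[.6434,-.0502,.2801,.986]
w=[[.6434,-.0502,.124,.986]]*1+[behind(t,.106,.0155,1,.124) for t in np.linspace(-.582,.778,16)]
plan(s,w,40)
E
```

```text
[ 0.64226365 -0.05101325  0.28081972]
[[-1, [0, 0, 39], np.float64(0.0)], [-1, [0, 0, 78], np.float64(0.0)], [-1, [0, 0, 117], np.float64(0.0)], [-1, [0, 0, 156], np.float64(0.0)], [-1, [17, 0, 156], np.float64(-0.0)], [-1, [26, 0, 156], np.float64(-0.09)], [-1, [36, 1, 156], np.float64(-0.18)], [-1, [46, 0, 156], np.float64(-0.27)], [-1, [55, -2, 156], np.float64(-0.37)], [-1, [65, -5, 156], np.float64(-0.46)]]
[[-1, [9, 1, 0], np.float64(-0.09)], [-1, [19, 1, 0], np.float64(-0.18)], [-1, [28, 1, 0], np.float64(-0.27)], [-1, [38, -1, 0], np.float64(-0.36)], [-1, [47, -4, 0], np.float64(-0.45)], [-1, [57, -7, 0], np.float64(-0.54)], [-1, [65, -11, 0], np.float64(-0.63)], [-1, [74, -16, 0], np.float64(-0.72)], [-1, [82, -22, 0], np.float64(-0.81)], [-1, [89, -28, 0], np.float64(-0.9)]]
end [0.6584 0.0986 0.1241 2.346 ]
```

Emit:
{"fn": "apply_moves", "kwargs": {"moves": [[-1,[0,0,39],0],[-1,[0,0,78],0],[-1,[0,0,117],0],[-1,[0,0,156],0],[-1,[17,0,156],0],[-1,[26,0,156],-0.09],[-1,[36,1,156],-0.18],[-1,[46,0,156],-0.27],[-1,[55,-2,156],-0.37],[-1,[65,-5,156],-0.46]]}}

```text
t: 3.2
ee_pos: [0.6761, 0.0074, 0.1275]
eef_rot: [0.749, 0.663, 0.001, 0.001]
wrist_force: [0.1, -1.7, 0.2]
width: 0.005
grasp_force: 0.7
```

Emit:
{"fn": "apply_moves", "kwargs": {"moves": [[-1,[9,1,0],-0.09],[-1,[19,1,0],-0.18],[-1,[28,1,0],-0.27],[-1,[38,-1,0],-0.36],[-1,[47,-4,0],-0.45],[-1,[57,-7,0],-0.54],[-1,[65,-11,0],-0.63],[-1,[74,-16,0],-0.72],[-1,[82,-22,0],-0.81],[-1,[89,-28,0],-0.9]]}}

```text
t: 4.2
ee_pos: [0.6591, 0.0997, 0.1276]
eef_rot: [0.386, 0.923, 0.001, 0.002]
wrist_force: [0.1, -0.5, -0.1]
width: 0.007
grasp_force: 0.6
```

```bash
python3 - <<'E'
from h import *
for i in range(3): b,_=robot.capture("side")
o=robot.get_obs();print(o["ee_pos"],o["wrist_force"])
for k,r,z in(("coarse",.06,.0985),("tab.55",.104,.1345)): print(k,proj("side",[*(C+r*np.array([np.cos(.778),np.sin(.778)])),z]))
np.save("side2.npy",b)
cv2.imwrite("pics/chk2.png",cv2.resize(b[170:290,200:340],None,fx=5,fy=5,interpolation=cv2.INTER_CUBIC))
E
```

```text
[0.65873701 0.09947105 0.12689135] [0.68775185 0.34109923 0.41189398]
coarse [247.56587466 228.6361604 ]
tab.55 [232.51688513 221.9973011 ]
```

View pics/chk2.png

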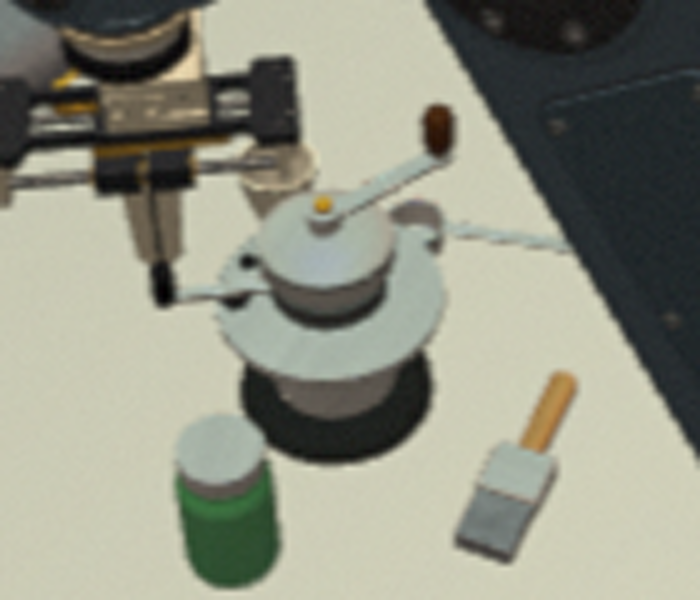

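The tab top is at side pixel (232,223), against (232.5,222) predicted for 0.55 rad, and the arm lies over the large dot. The crank has not moved. Next is the crank.

```bash
python3 - <<'E'
from h import *
s=np.load("cmd.npy"); bk=s.copy(); bk[:2]-=.03*np.array([np.cos(s[3]),np.sin(s[3])]); up=bk.copy(); up[2]=.25
k=-1.818; b=behind(k,.09,.036,-1,.175); hi=b.copy();hi[2]=.25
e=plan(s,[s,bk,up,hi,b],36)
print("stroke1"); e=plan(e,[behind(k-a,.09,.0185,-1,.175) for a in np.linspace(0,np.pi,31)],40)
E
```

```text
[[-1, [0, 0, 0], np.float64(0.0)], [-1, [-30, 0, 0], np.float64(0.0)], [-1, [-30, 0, -31], np.float64(0.0)], [-1, [-30, 0, -63], np.float64(0.0)], [-1, [-30, 0, -94], np.float64(0.0)], [-1, [-30, 0, -126], np.float64(0.0)], [-1, [-37, -33, -126], np.float64(-0.11)], [-1, [-43, -66, -126], np.float64(-0.22)], [-1, [-50, -98, -126], np.float64(-0.33)], [-1, [-56, -131, -126], np.float64(-0.44)]]
[[-1, [8, -33, 0], np.float64(-0.11)], [-1, [8, -33, 25], np.float64(-0.11)], [-1, [8, -33, 50], np.float64(-0.11)], [-1, [8, -33, 75], np.float64(-0.11)]]
end [ 0.585  -0.0613  0.1751  2.896 ]
stroke1
[[-1, [18, 0, 0], np.float64(0.0)], [-1, [27, -1, 0], np.float64(0.11)], [-1, [37, -2, 0], np.float64(0.21)], [-1, [46, -1, 0], np.float64(0.32)], [-1, [56, 1, 0], np.float64(0.42)], [-1, [65, 3, 0], np.float64(0.53)], [-1, [74, 7, 0], np.float64(0.63)], [-1, [83, 11, 0], np.float64(0.73)], [-1, [91, 16, 0], np.float64(0.84)], [-1, [98, 23, 0], np.float64(0.94)]]
[[-1, [9, -2, 0], np.float64(0.11)], [-1, [19, -2, 0], np.float64(0.21)], [-1, [28, -1, 0], np.float64(0.32)], [-1, [38, 0, 0], np.float64(0.42)], [-1, [47, 3, 0], np.float64(0.53)], [-1, [56, 6, 0], np.float64(0.63)], [-1, [65, 11, 0], np.float64(0.74)], [-1, [73, 16, 0], np.float64(0.84)], [-1, [80, 22, 0], np.float64(0.95)], [-1, [87, 29, 0], np.float64(1.05)]]
[[-1, [9, -1, 0], np.float64(0.11)], [-1, [19, -2, 0], np.float64(0.21)], [-1, [29, -1, 0], np.float64(0.32)], [-1, [38, 1, 0], np.float64(0.42)], [-1, [47, 3, 0], np.float64(0.52)], [-1, [56, 7, 0], np.float64(0.63)], [-1, [65, 11, 0], np.float64(0.73)], [-1, [73, 16, 0], np.float64(0.84)], [-1, [80, 22, 0], np.float64(0.94)], [-1, [87, 29, 0], np.float64(1.05)]]
[[-1, [10, -1, 0], np.float64(0.1)]]
end [ 0.5763  0.1265  0.1751 -0.244 ]
```

Emit:
{"fn": "apply_moves", "kwargs": {"moves": [[-1,[0,0,0],0],[-1,[-30,0,0],0],[-1,[-30,0,-31],0],[-1,[-30,0,-63],0],[-1,[-30,0,-94],0],[-1,[-30,0,-126],0],[-1,[-37,-33,-126],-0.11],[-1,[-43,-66,-126],-0.22],[-1,[-50,-98,-126],-0.33],[-1,[-56,-131,-126],-0.44]]}}

```text
t: 5.35
ee_pos: [0.6029, -0.0343, 0.2512]
eef_rot: [0.176, 0.984, -0.0, 0.0]
wrist_force: [-0.1, -0.2, -0.0]
width: 0.003
grasp_force: 0.0
```

Emit:
{"fn": "apply_moves", "kwargs": {"moves": [[-1,[8,-33,0],-0.11],[-1,[8,-33,0],-0.11],[-1,[8,-33,25],-0.11],[-1,[8,-33,50],-0.11],[-1,[8,-33,75],-0.11],[-1,[8,-33,75],-0.11]]}}

```text
t: 5.95
ee_pos: [0.5833, -0.0608, 0.1731]
eef_rot: [0.124, 0.992, 0.0, -0.002]
wrist_force: [0.0, 0.1, 0.2]
width: 0.006
grasp_force: 0.0
```

Emit:
{"fn": "apply_moves", "kwargs": {"moves": [[-1,[18,0,0],0],[-1,[27,-1,0],0.11],[-1,[37,-2,0],0.21],[-1,[46,-1,0],0.32],[-1,[56,1,0],0.42],[-1,[65,3,0],0.53],[-1,[74,7,0],0.63],[-1,[83,11,0],0.73],[-1,[91,16,0],0.84],[-1,[98,23,0],0.94]]}}

```text
t: 6.95
ee_pos: [0.4957, -0.015, 0.1774]
eef_rot: [0.561, 0.828, 0.0, 0.001]
wrist_force: [-0.2, -1.6, 0.8]
width: 0.008
grasp_force: 0.8
```

Emit:
{"fn": "apply_moves", "kwargs": {"moves": [[-1,[9,-2,0],0.11],[-1,[19,-2,0],0.21],[-1,[28,-1,0],0.32],[-1,[38,0,0],0.42],[-1,[47,3,0],0.53],[-1,[56,6,0],0.63],[-1,[65,11,0],0.74],[-1,[73,16,0],0.84],[-1,[80,22,0],0.95],[-1,[87,29,0],1.05]]}}

```text
t: 7.95
ee_pos: [0.4898, 0.0771, 0.1772]
eef_rot: [0.901, 0.435, 0.0, 0.0]
wrist_force: [-0.1, -0.9, 1.1]
width: 0.002
grasp_force: 0.7
```

Emit:
{"fn": "apply_moves", "kwargs": {"moves": [[-1,[9,-1,0],0.11],[-1,[19,-2,0],0.21],[-1,[29,-1,0],0.32],[-1,[38,1,0],0.42],[-1,[47,3,0],0.52],[-1,[56,7,0],0.63],[-1,[65,11,0],0.73],[-1,[73,16,0],0.84],[-1,[80,22,0],0.94],[-1,[87,29,0],1.05]]}}

```text
t: 8.95
ee_pos: [0.5665, 0.1279, 0.1773]
eef_rot: [0.997, -0.075, 0.0, -0.0]
wrist_force: [-1.3, 1.8, 0.3]
width: 0.006
grasp_force: 1.0
```

Emit:
{"fn": "apply_moves", "kwargs": {"moves": [[-1,[10,-1,0],0.1],[-1,[10,-1,0],0.1]]}}

```text
t: 9.15
ee_pos: [0.5771, 0.127, 0.1771]
eef_rot: [0.992, -0.123, 0.001, -0.0]
wrist_force: [-0.9, 0.1, 0.6]
width: 0.004
grasp_force: 0.0
```

```bash
python3 - <<'E'
from h import *
b,_=robot.capture("side")
o=robot.get_obs();print(o["ee_pos"],o["eef_rot"],o["joint_pos"])
print(proj("side",[*(C+.09*np.array([np.cos(-1.818-np.pi),np.sin(-1.818-np.pi)])),.2]))
cv2.imwrite("pics/chk3.png",cv2.resize(b[150:290,190:340],None,fx=4,fy=4,interpolation=cv2.INTER_CUBIC))
s=np.load("cmd.npy"); bk=s.copy(); bk[:2]-=.025*np.array([np.cos(s[3]),np.sin(s[3])]); rt=bk.copy(); rt[3]+=3.1416
k=-1.818-np.pi; cont=rt.copy()
# rotate exactly pi in steps
w=[bk]+[np.array([*bk[:3],bk[3]+np.pi*i/24]) for i in range(1,25)]
e=plan(s,w,40)
print("stroke2"); e=plan(e,[behind(k-a,.09,.0185,-1,.175,-1)for a in np.linspace(0,np.pi,31)],40)
E
```

```text
[0.57641872 0.12686311 0.17677749] [ 9.92613172e-01 -1.21320302e-01  6.74789223e-04 -1.43859482e-04] [ 1.37800123e-01  4.66772588e-01  1.58746267e+00 -7.69726649e-05
  1.08597917e+00  1.95187214e+00]
[239.49069434 217.11792653]
[[-1, [-25, 0, 0], np.float64(0.0)], [-1, [-25, 0, 0], np.float64(-0.13)], [-1, [-25, 0, 0], np.float64(-0.26)], [-1, [-25, 0, 0], np.float64(-0.39)], [-1, [-25, 0, 0], np.float64(-0.52)], [-1, [-25, 0, 0], np.float64(-0.65)], [-1, [-25, 0, 0], np.float64(-0.79)], [-1, [-25, 0, 0], np.float64(-0.92)], [-1, [-25, 0, 0], np.float64(-1.05)], [-1, [-25, 0, 0], np.float64(-1.18)]]
[[-1, [0, 0, 0], np.float64(-0.13)], [-1, [0, 0, 0], np.float64(-0.26)], [-1, [0, 0, 0], np.float64(-0.39)], [-1, [0, 0, 0], np.float64(-0.52)], [-1, [0, 0, 0], np.float64(-0.65)], [-1, [0, 0, 0], np.float64(-0.78)], [-1, [0, 0, 0], np.float64(-0.91)], [-1, [0, 0, 0], np.float64(-1.05)], [-1, [0, 0, 0], np.float64(-1.18)], [-1, [0, 0, 0], np.float64(-1.31)]]
[[-1, [0, 0, 0], np.float64(-0.13)], [-1, [0, 0, 0], np.float64(-0.26)], [-1, [0, 0, 0], np.float64(-0.39)], [-1, [0, 0, 0], np.floa
[... 606 characters left out ...]
at64(0.42)], [-1, [-47, -3, 0], np.float64(0.53)], [-1, [-56, -6, 0], np.float64(0.63)], [-1, [-65, -11, 0], np.float64(0.74)], [-1, [-73, -16, 0], np.float64(0.84)], [-1, [-80, -22, 0], np.float64(0.95)], [-1, [-87, -29, 0], np.float64(1.05)]]
[[-1, [-10, 1, 0], np.float64(0.11)], [-1, [-19, 2, 0], np.float64(0.21)], [-1, [-29, 1, 0], np.float64(0.32)], [-1, [-38, 0, 0], np.float64(0.42)], [-1, [-48, -3, 0], np.float64(0.52)], [-1, [-57, -6, 0], np.float64(0.63)], [-1, [-65, -11, 0], np.float64(0.73)], [-1, [-73, -16, 0], np.float64(0.84)], [-1, [-81, -22, 0], np.float64(0.94)], [-1, [-87, -29, 0], np.float64(1.05)]]
[[-1, [-10, 2, 0], np.float64(0.1)]]
end [ 0.5677 -0.057   0.1751 -0.244 ]
```

View pics/chk3.png

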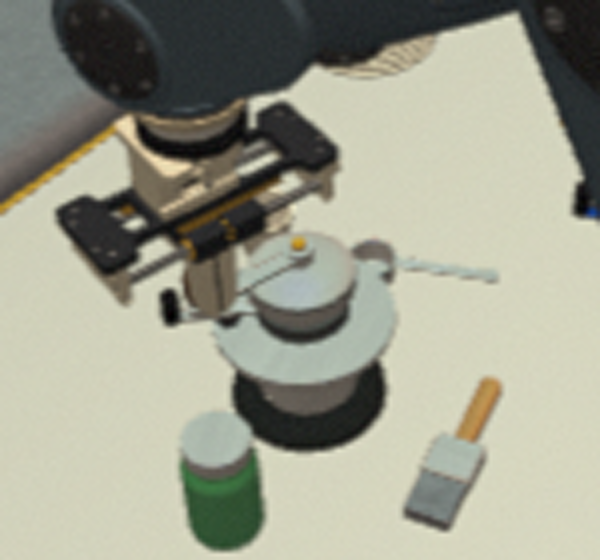

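The crank is half a turn round: its arm now points to the upper left with the knob hidden behind the fingers. The lever tab is unmoved at crop (170,300). I turn the tool back and make the second stroke.

Emit:
{"fn": "apply_moves", "kwargs": {"moves": [[-1,[-25,0,0],0],[-1,[-25,0,0],-0.13],[-1,[-25,0,0],-0.26],[-1,[-25,0,0],-0.39],[-1,[-25,0,0],-0.52],[-1,[-25,0,0],-0.65],[-1,[-25,0,0],-0.79],[-1,[-25,0,0],-0.92],[-1,[-25,0,0],-1.05],[-1,[-25,0,0],-1.18]]}}

```text
t: 10.2
ee_pos: [0.5513, 0.1328, 0.1765]
eef_rot: [0.891, 0.454, 0.0, 0.0]
wrist_force: [0.1, 0.0, 0.6]
width: 0.004
grasp_force: 0.0
```

Emit:
{"fn": "apply_moves", "kwargs": {"moves": [[-1,[0,0,0],-0.13],[-1,[0,0,0],-0.26],[-1,[0,0,0],-0.39],[-1,[0,0,0],-0.52],[-1,[0,0,0],-0.65],[-1,[0,0,0],-0.78],[-1,[0,0,0],-0.91],[-1,[0,0,0],-1.05],[-1,[0,0,0],-1.18],[-1,[0,0,0],-1.31]]}}

```text
t: 11.2
ee_pos: [0.5514, 0.1328, 0.1765]
eef_rot: [0.43, 0.903, 0.0, 0.0]
wrist_force: [-0.0, -0.7, -0.5]
width: 0.003
grasp_force: 0.0
```

Emit:
{"fn": "apply_moves", "kwargs": {"moves": [[-1,[0,0,0],-0.13],[-1,[0,0,0],-0.26],[-1,[0,0,0],-0.39],[-1,[0,0,0],-0.52],[-1,[0,0,0],-0.65],[-1,[0,0,0],-0.65]]}}

```text
t: 11.8
ee_pos: [0.5514, 0.1328, 0.1764]
eef_rot: [0.121, 0.993, 0.0, 0.0]
wrist_force: [0.6, 0.5, -1.0]
width: 0.002
grasp_force: 0.0
```

Emit:
{"fn": "apply_moves", "kwargs": {"moves": [[-1,[-25,0,0],0],[-1,[-34,2,0],0.11],[-1,[-44,2,0],0.21],[-1,[-54,2,0],0.32],[-1,[-63,0,0],0.42],[-1,[-72,-3,0],0.53],[-1,[-81,-6,0],0.63],[-1,[-90,-10,0],0.73],[-1,[-98,-16,0],0.84],[-1,[-105,-22,0],0.94]]}}

```text
t: 12.8
ee_pos: [0.6482, 0.086, 0.1761]
eef_rot: [0.562, 0.827, 0.0, 0.0]
wrist_force: [0.2, 2.9, 0.1]
width: 0.005
grasp_force: 0.8
```

Emit:
{"fn": "apply_moves", "kwargs": {"moves": [[-1,[-10,2,0],0.11],[-1,[-19,2,0],0.21],[-1,[-29,1,0],0.32],[-1,[-38,0,0],0.42],[-1,[-47,-3,0],0.53],[-1,[-56,-6,0],0.63],[-1,[-65,-11,0],0.74],[-1,[-73,-16,0],0.84],[-1,[-80,-22,0],0.95],[-1,[-87,-29,0],1.05]]}}

```text
t: 13.8
ee_pos: [0.6536, -0.0056, 0.1761]
eef_rot: [0.901, 0.434, 0.0, -0.0]
wrist_force: [-0.8, 1.8, 0.1]
width: 0.003
grasp_force: 0.7
```

Emit:
{"fn": "apply_moves", "kwargs": {"moves": [[-1,[-10,1,0],0.11],[-1,[-19,2,0],0.21],[-1,[-29,1,0],0.32],[-1,[-38,0,0],0.42],[-1,[-48,-3,0],0.52],[-1,[-57,-6,0],0.63],[-1,[-65,-11,0],0.73],[-1,[-73,-16,0],0.84],[-1,[-81,-22,0],0.94],[-1,[-87,-29,0],1.05]]}}

```text
t: 14.8
ee_pos: [0.5771, -0.0565, 0.1763]
eef_rot: [0.997, -0.076, 0.001, 0.0]
wrist_force: [1.1, -1.7, -0.2]
width: 0.004
grasp_force: 0.8
```

Emit:
{"fn": "apply_moves", "kwargs": {"moves": [[-1,[-10,2,0],0.1],[-1,[-10,2,0],0.1],[-1,[-10,2,0],0.1]]}}

```text
t: 15.1
ee_pos: [0.5673, -0.0568, 0.1761]
eef_rot: [0.993, -0.121, 0.0, 0.0]
wrist_force: [-0.7, 0.7, 0.6]
width: 0.005
grasp_force: 0.0
```

```bash
python3 - <<'E'
from h import *
b,_=robot.capture("side")
print(proj("side",[*(C+.09*np.array([np.cos(-1.818),np.sin(-1.818)])),.2]))
cv2.imwrite("pics/chk4.png",cv2.resize(b[150:290,190:340],None,fx=4,fy=4,interpolation=cv2.INTER_CUBIC))
E
```

```text
[288.30125128 191.75021142]
```

View pics/chk4.png

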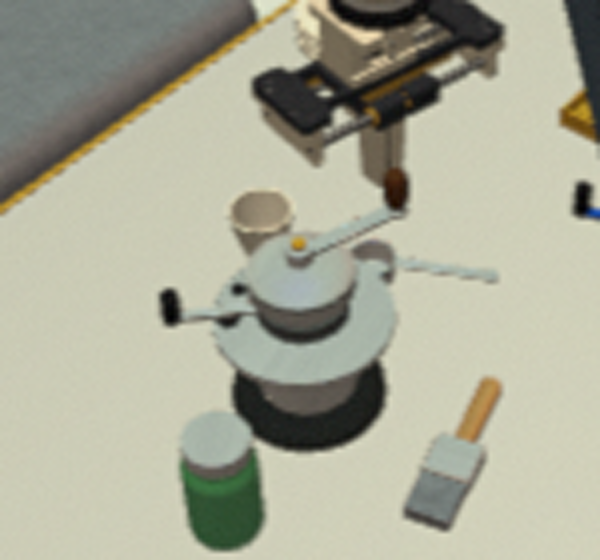

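The knob top is at side pixel (289,192.5), against (288.3,191.8) for where it began. The lever is still on the big dot and the bystanders are in place. I back off and lift clear.

Emit:
{"fn": "apply_moves", "kwargs": {"moves": [[-1,[12,0,0],0],[-1,[25,0,0],0],[-1,[25,0,0],0],[-1,[25,0,-30],0],[-1,[25,0,-60],0],[-1,[25,0,-90],0],[-1,[25,0,-120],0],[-1,[25,0,-120],0],[-1,[25,0,-120],0],[-1,[25,0,-120],0]]}}

```text
t: 16.15
ee_pos: [0.5907, -0.0627, 0.2943]
eef_rot: [0.993, -0.122, -0.001, -0.0]
wrist_force: [0.1, -0.5, -0.6]
width: 0.009
grasp_force: 0.0
```

```bash
python3 - <<'E'
from h import *
b,_=robot.capture("side"); a=np.load("side0.npz")["p"]
g=lambda im,u,v,r:np.argwhere(im[v-r:v+r,u-r:u+r].max(2)<85).mean(0)[::-1]+[u-r,v-r]
print("knob",g(a,288,196,9),g(b,288,196,9),"tab",g(b,232,226,7))
print(robot.get_obs()["ee_pos"]); print(robot.job_done())
E
```

```text
knob [287.38181818 195.78181818] [288.53061224 197.30612245] tab [232.17647059 226.32352941]
[ 0.59075721 -0.06267729  0.29428065]
the job is handed in; nothing more can be done
None
```

The lever is on the largest dot, the crank was then turned once clockwise with its knob back where it began (within about 2 px in the side view), the fingers are clear, and the job is handed in; no verdict came back.

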